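Lock the juicer and hold it on boost

ROBOT

A 6-joint arm with a two-finger parallel gripper is mounted at the origin on the work surface. World frame = base frame: x ahead of the robot, y to its left, z up, the work surface at z = 0. Lengths are in m, angles in rad, forces in N, time in s.
With the tool pointing down it reaches from about 0.225 to 0.875 m from the base axis. Payload 3.4 kg.
Tool frame: the origin (TCP) lies between the finger pads; the fingertips stand 25 mm ahead of it and the grasp point (between the pads) lies 6 mm ahead of it; z points along the fingers, y is the line along which they close (so a half turn about z gives the same grasp; the last joint's range is limited). The gripper opens to 85 mm and grips with 20 to 120 N. Pads are 22 mm wide; open, the fingers measure 114 mm over their backs; the gripper's body (76 mm by 85 mm) begins 54 mm behind the grasp point. The pads swing forward as they close: fully open they stand 13 mm farther back than shut.
Start: joints at [-1.229, 0.276, 1.505, -0, 1.361, -0.121], TCP at [0.257, -0.515, 0.232] pointing down, gripper open.
Joint ranges: [-2.89, 2.89], [-0.75, 2.08], [0.22, 2.7], [-1.18, 4.32], [0.11, 2.71], [-2.7, 2.7]. Speed limits (rad/s): [2.57, 2.57, 3.14, 3.14, 3.14, 3.14].

INTERFACE

Orientations are given as a unit quaternion [w, x, y, z].
In Python, from rig import manip, cams, ticket gives the robot as it stands.
- The arm moves only by the tool step_arm, never from a script. Its argument "increments" is a list of rows, each an object with "dp": the shift along the world's x, y, z each as a share of 0.2 m, from -1 to 1, a list of three; "yaw": the turn about the world's z as a share of 0.15 rad, from -1 to 1; "grip": the opening, from 0 (shut) to 1 (fully open). In form: [{"dp": [tx, ty, tz], "yaw": yaw, "grip": grip}, ...]. A call has 1 to 5 rows; each row shifts and turns the commanded pose from where the row before left it; what a row does not reach is not made up. A row lasts 1/8 s, in which the tool goes at most 62.5 mm and 10.7 degrees, less where a joint would pass 70% of its speed; a pose out of reach is approached as far as the arm can. A call with a number of a shift or a turn outside -1 to 1 is refused whole. A call with a gripper value outside its range is refused whole. The fingers move at their own pace and stop on an object; "squeeze" is the grip in N (left out, the last holds). Time passes only in rows, so rows that do not move let the fingers close. It gives the time, the measured TCP pose, the force, the opening and the grip force at its end, in the units of the state.
- manip.get_state(): the state, without advancing time (a new reading comes with each control period).
- cams.get_image(name): name is "side" or "top" or "wrist"; returns the picture (420x560x3 uint8, blue, green, red); there is no depth.
- cams.get_calibration(name): a dict with "fx", "fy", "cx", "cy" (pixels), "extrinsics" (4x4, takes a point from camera to world coordinates). Camera axes: x right, y up, looking along -z (the intrinsics and any distortion apply to the point x, -y, -z); pixel columns grow to the right and rows downward; lengths in m; the calibration is good to about 2 mm. A picture is of the moment at which its call begins: read the wrist's pose just before it. get_calibration takes no time and is no camera call; for the wrist camera it gives the pose at the moment of the call.
- ticket.sign_off(): hands the job in; it is judged then, once.
The state is a dict: "clock": time; "qpos": joint angles; "qd": joint speeds; "effort": joint torques, N m; "position": TCP position; "ee_rot": TCP orientation; "contact_force": force on the tool from outside, world axes, zero at the start; "moment": the same for the moment, N m; "width": finger opening in m; "gripper_force": force on a finger pad.
Only numpy, scipy, OpenCV 4.12 (cv2) and the standard library are available. Lean on these libraries where they do the work, as an engineer would, in place of code of your own. Each camera call takes 0.05 s, during which the arm holds its last target. There are 200 camera calls.

TASK

Get the juicer running on boost: swing the steel locking arm (the bar with the black thumb tab) up and back until it snaps fully home over the lid, then turn the dial lever on the sloping front panel clockwise past speed 1 and speed 2 to the third, sprung position and keep it there. Boost only runs while it is held, so finish still holding the lever in the third position. Leave the other things on the worktop where they stand.

Things in the scene. Friction and masses are not known exactly. Their poses are not given: they have to be found in the camera images.
- juicer: Metal centrifugal juicer, fixed. Origin on the worktop under the base; x from front to back, y to its left, z up; its front (-x) faces roughly the robot. In mm in this frame: base x -100..100, y -95..95, to z 115; before it a 45 deg wedge slopes from (x -100, z 115) down to (x -175, z 40). Behind is a pulp bin to x 230, z 198; on the left (+y) a spout to y 161, z 150.
- lid_front (a point): Middle of the lid's front top edge, where the locking arm seats: juicer frame x -26, y 0, z 212 mm. The clear bowl (radius 84) and grey lid (radius 89, z 191 to 212) are round about x 30, y 0; behind this point, about x 74, stands the feed chute with its black pusher (radius 38, top z 290).
- locking_arm (a joint): Locking arm's hinge, rad. 0 = lowered in front, 0.20 rad above level; grows as it swings up and back; 1.07 = end stop, home across the lid's front (1.27 rad above level). Over-centre: stiff, resisting most (1.0 Nm) about 0.5, where it drops back if let go; it stays at 0.8 to 0.95, and beyond about 1.0 snaps home by itself and is kept there. Starts between 0 and 0.22.
- bail_hinge (a point): Point on the locking arm's hinge axis, midway between its two pivots: juicer frame x 20, y 0, z 100 mm. The hinge axis runs along the juicer's y.
- crossbar (a point): Middle of the crossbar of the locking arm, a U of 12 mm round steel bar, 218 mm wide overall; crossbar along the juicer's y, 135 mm from the hinge axis. At joint value q it lies in the juicer frame at x = 20 - 135 cos(0.20 + q), z = 100 + 135 sin(0.20 + q) mm.
- tab (a point): Centre of the black thumb tab in the middle of the crossbar: 30 mm wide (along the juicer's y), 10 mm thick, standing out 28 mm beyond the bar in the line of the arm: it points forward when the arm is down, up when it is home. Its centre lies 154 mm from the hinge axis (in place of 135 in the crossbar's formula).
- dial (a joint): Dial's turn, rad, clockwise seen facing the panel. 0 = off (start); about 0.58 = speed 1 and 1.16 = speed 2, click detents in which it stays; 1.42 = third position (boost) at the end stop, from which it springs back to speed 2 when let go. Turning past a detent takes up to 0.45 Nm, holding the third position 0.4 Nm (about 9 N near the lever's end). White dots of growing size mark the positions.
- dial_axis (a point): Point on the dial's axis, 21 mm above the panel (mid-height of the lever fin). The panel's centre lies in the juicer frame at x -137.5, y 0, z 77.5 mm; the axis is square to the panel: 45 deg up and towards the front, direction (-0.707, 0, 0.707) in the juicer frame.
- dial_tip (a point): End of the dial's lever, 53 mm from the dial's axis and 21 mm above the panel. Seen facing the panel, the lever points to the right (the juicer's -y): at the joint value q it stands 0.75 - q rad above level, so it is pushed from upper right to lower right, down the slope.
- dial_foot (a point): Point on the dial's axis at the panel's surface. The black lever fin of the dial: 12 mm thick, standing from 6 to 36 mm above the panel, reaching 53 mm from the axis on the pointing side and 21 mm on the other, over a round metal hub of radius 25 mm and height 25 mm.
- juice_jug: Glass jug under the spout at the juicer's left, 90 mm across, 115 mm high; origin under its centre, as for all that follow. Leave it alone.
- tumbler: Drinking glass left of the juicer's front, 68 mm across, 100 mm high. Leave it alone.
- spoon: Wooden spoon, 170 mm long, lying right of the juicer's front. Leave it alone.
- kettle: Black electric kettle, 156 mm across and 220 mm high. Leave it alone.
- carton: Cardboard food packet, 60 x 130 x 190 mm. Leave it alone.
- water_bottle: Clear bottle, 72 mm across, 250 mm high. Leave it alone.
- syrup: Amber jar, 90 mm across, 160 mm high. Leave it alone.

How it is judged:
By the outcome, as a careful person would: the job done as asked, in the order asked, and still so for the second after the job is handed in, while the arm keeps its last pose, push and grip.
It also fails if it takes over 54 s, if anything falls off the work surface, if the arm or the gripper's body presses on something with over 40 N, if the wrist force passes 120 N, or if a joint passes its speed limit or range.

## Working session

There is one attempt and no reset: what is moved stays moved. The work goes in short steps, Python scripts to look and compute and a tool call to move; the robot and the scene stay as the last step left them, time stands still between calls to the robot, and variables do not carry over. Pictures are saved under pics/ and viewed, at most 10 in all, crops included, and the job is handed in when it is done.

Besides the shell and the picture viewer there is one more tool, called after "Emit:" as name(argument=value, ...), one argument or row to a line, values as JSON. step_arm: Moves the arm, as the interface text tells. Shift numbers are shares of 0.2 m and turn numbers shares of 0.15 rad, none past 1 either way. Its arguments: {"type":"object","properties":{"increments":{"type":"array"},"squeeze":{"type":"number"}},"required":["increments"]}

```bash
mkdir -p pics; cat > h.py <<'E'
import numpy as np, cv2
from rig import manip, cams, ticket
def snap(n,f):
    im=np.ascontiguousarray(cams.get_image(n)); cv2.imwrite('pics/'+f,im); return im
def ray(c,u,v):
    E=np.array(c['extrinsics']); d=np.array([(u-c['cx'])/c['fx'],-(v-c['cy'])/c['fy'],-1.]); return E[:3,3],E[:3,:3]@d
def plane(c,u,v,z):
    o,d=ray(c,u,v); return o+d*(z-o[2])/d[2]
def proj(c,p):
    E=np.array(c['extrinsics']); q=E[:3,:3].T@(np.array(p)-E[:3,3]); return c['cx']+c['fx']*q[0]/-q[2], c['cy']-c['fy']*q[1]/-q[2]
E
python3 - <<'E'
from h import *
a=snap('side','s1.png'); b=snap('top','t1.png')
for n in('side','top'): 
    c=cams.get_calibration(n); print(n,{k:(np.round(v,3).tolist()) for k,v in c.items()})
print(manip.get_state())
E
```

```text
side {'fx': 466.073, 'fy': 466.073, 'cx': 280.998, 'cy': 212.646, 'extrinsics': [[0.887, 0.312, -0.34, -0.004], [-0.461, 0.618, -0.637, -1.112], [0.011, 0.722, 0.692, 1.368], [0.0, 0.0, 0.0, 1.0]]}
top {'fx': 430.211, 'fy': 430.211, 'cx': 271.714, 'cy': 212.279, 'extrinsics': [[-0.015, 0.995, -0.099, 0.449], [-1.0, -0.015, 0.005, 0.002], [0.004, 0.099, 0.995, 1.442], [0.0, 0.0, 0.0, 1.0]]}
{'clock': 0.1, 'qpos': array([-1.22899815e+00,  2.76517258e-01,  1.50600918e+00, -7.81787033e-06,
        1.36069759e+00, -1.20997495e-01]), 'qd': array([ 0.0010407 , -0.00239032, -0.00334745, -0.00022003,  0.00012271,
       -0.00013275]), 'effort': array([ 7.87981025e-04, -4.17697299e+01, -2.46405619e+01, -3.15589814e-04,
        5.81047585e-03,  1.58829067e-05]), 'position': array([ 0.25654441, -0.51407026,  0.23123342]), 'ee_rot': array([-8.10303370e-04,  9.73346257e-01,  2.29339047e-01, -9.36687194e-05]), 'contact_force': array([ 0.18620259,  0.31009224, -0.19161035]), 'moment': array([-0.01450938,  0.00256632,  0.02770578]), 'gripper_force': 0.0, 'width': 0.08510259306067715}
```

View pics/s1.png

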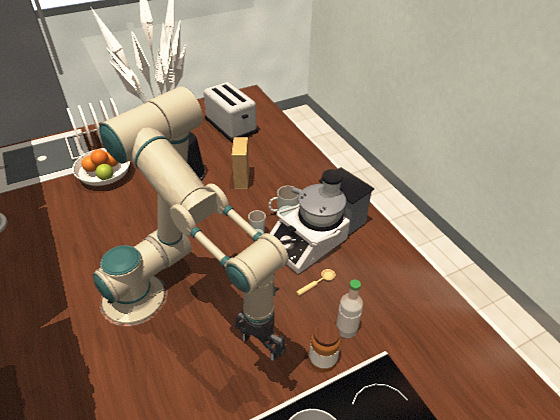

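View pics/t1.png

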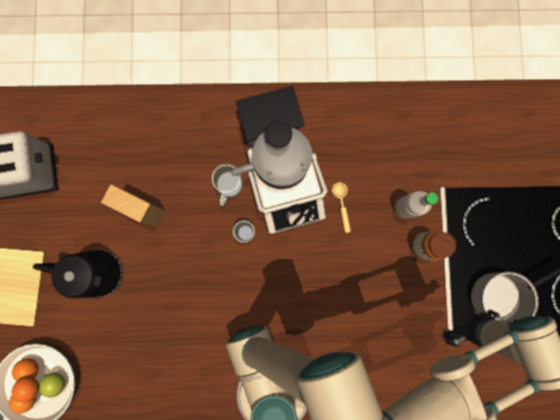

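The side view shows the juicer near (320,215). In the top view its base is near (287,180), the panel near (294,216), the pusher at (278,133) and the spoon at (343,205). I'll enlarge both for measuring.

```bash
python3 - <<'E'
from h import *
a=cv2.imread('pics/t1.png')[80:250,200:370]; b=cv2.imread('pics/s1.png')[155:285,235:385]
A=cv2.resize(a,(400,400),interpolation=cv2.INTER_CUBIC); B=cv2.resize(b,(400,347),interpolation=cv2.INTER_CUBIC)
o=np.zeros((400,800,3),np.uint8); o[:,:400]=A; o[:347,400:]=B; cv2.imwrite('pics/c1.png',o)
E
```

```text
(no output)
```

View pics/c1.png

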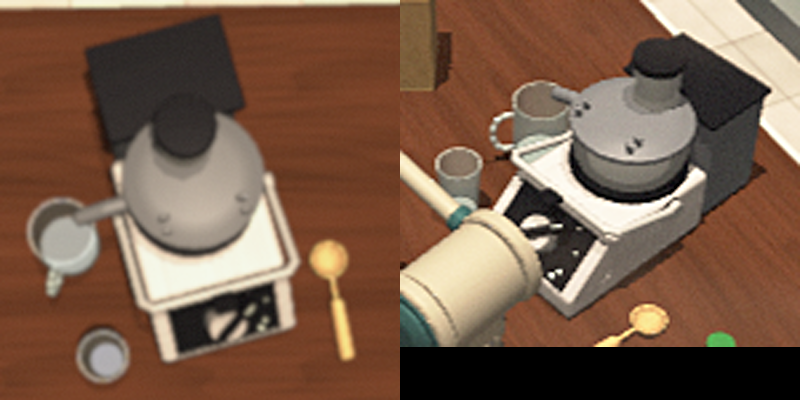

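The crop's left half (top view) shows these points:
- Wedge front corners at (165,358) and (297,325), i.e. (270,232) and (326,218) in full pixels.
- Bin back corners at (88,47) and (220,17).
- Pusher at (185,118).
- Crossbar running from (147,305) to (295,268), so the arm is down.
- Dial lever at about (222,335) to (252,305).

```bash
python3 - <<'E'
from h import *
c=cams.get_calibration('top')
f=lambda p,z: plane(c,200+p[0]/2.353,80+p[1]/2.353,z)
P={k:f(*v) for k,v in dict(fl=((165,358),.04),fr=((297,325),.04),bl=((88,47),.198),br=((220,17),.198),push=((185,116),.29),cl=((147,305),.13),cr=((295,268),.13)).items()}
for k in P: print(k,P[k].round(4))
F=(P['fl']+P['fr'])/2;B=(P['bl']+P['br'])/2
d=B-F; print('long',np.hypot(*d[:2]),'exp .405 yaw',np.arctan2(d[1],d[0]))
for a,b in(('fl','fr'),('bl','br'),('cl','cr')):
    e=P[a]-P[b]; print(a,np.hypot(*e[:2]),np.arctan2(-e[0],e[1]))
# pixel-based lid
im=cv2.imread('pics/t1.png')
# refine: least squares on juicer model points
from scipy.optimize import least_squares
J=[((0,0),'F',-.175),]
pts=[(F,-.175),(B,.23),(P['push'],.074)]
def r(t): return np.concatenate([[t[0]+x*np.cos(t[2])-p[0],t[1]+x*np.sin(t[2])-p[1]] for p,x in pts])
s=least_squares(r,[.7,0,-.2]); print(s.x.round(4),s.fun.round(4))
# side view check
cs=cams.get_calibration('side'); x,y,th=s.x
def w(p): 
    return np.array([x+p[0]*np.cos(th)-p[1]*np.sin(th),y+p[0]*np.sin(th)+p[1]*np.cos(th),p[2]])
for n,p in dict(push=(.074,0,.29),br=(.23,-.095,.198),fr=(-.175,-.095,.0),dial=(-.137,0,.0775+.02),q0=(20e-3-.135*np.cos(.2),-.1,.1+.135*np.sin(.2)),tab0=(20e-3-.154*np.cos(.2),0,.1+.154*np.sin(.2)),tab2=(20e-3-.154*np.cos(.4),0,.1+.154*np.sin(.4))).items():
    u,v=proj(cs,w(p)); ut,vt=proj(c,w(p)); print(n,w(p).round(3),'side crop',round((u-235)*2.667+400),round((v-155)*2.667),'top crop',round((ut-200)*2.353),round((vt-80)*2.353))
E
```

```text
fl [5.228e-01 4.000e-04 4.000e-02]
fr [ 0.5659 -0.1839  0.04  ]
bl [0.9104 0.0922 0.198 ]
br [ 0.9474 -0.076   0.198 ]
push [ 0.7916 -0.0269  0.29  ]
cl [0.5875 0.0229 0.13  ]
cr [ 0.6333 -0.1715  0.13  ]
long 0.39724713765527664 exp .405 yaw 0.25413538461143564
fl 0.18926792242009358 0.22978725259931723
bl 0.1722047556066287 0.2166750940974911
cl 0.19967899882219062 0.2313263267777761
[ 0.7133 -0.0477  0.2544] [-0.0004  0.      0.0071  0.0021 -0.0067 -0.0021]
push [ 0.785 -0.029  0.29 ] side crop 659 53 top crop 187 122
br [ 0.96  -0.082  0.198] side crop 776 89 top crop 224 7
fr [ 0.568 -0.184  0.   ] side crop 568 322 top crop 293 326
dial [ 0.581 -0.082  0.098] side crop 543 224 top crop 226 311
q0 [ 0.63  -0.173  0.127] side crop 608 241 top crop 296 271
tab0 [ 0.587 -0.081  0.131] side crop 547 205 top crop 226 304
tab2 [ 0.595 -0.078  0.16 ] side crop 552 187 top crop 226 295
```

Measured pose: juicer at about (0.713, -0.048) with yaw near 0.235. The sizes agree with those given, and the arm's q is about 0.1. I'll move above the front to refine this with the wrist camera.

Emit:
step_arm(
  increments=[
    {"dp":[0.12,0.2,0.12],"yaw":-0.16,"grip":0.75},
    {"dp":[0.15,0.215,0.1],"yaw":-0.16,"grip":0.75},
    {"dp":[0.15,0.215,0.08],"yaw":-0.16,"grip":0.75},
    {"dp":[0.15,0.215,0.05],"yaw":-0.16,"grip":0.75},
    {"dp":[0.15,0.215,0.05],"yaw":-0.16,"grip":0.75},
  ],
)

```text
clock: 0.72
position: [0.4013, -0.301, 0.3121]
ee_rot: [-0.0, 0.985, 0.17, -0.0]
contact_force: [0.9, -0.1, -0.4]
width: 0.0638
gripper_force: 0.0
```

Emit:
step_arm(
  increments=[
    {"dp":[0.15,0.215,0.05],"yaw":-0.16,"grip":0.75},
    {"dp":[0.15,0.215,0.05],"yaw":-0.16,"grip":0.75},
    {"dp":[0.15,0.215,0.03],"yaw":-0.16,"grip":0.75},
    {"dp":[0.15,0.215,0],"yaw":-0.16,"grip":0.75},
    {"dp":[0.1,0.215,0],"yaw":-0.13,"grip":0.75},
  ],
)

```text
clock: 1.35
position: [0.5417, -0.0859, 0.3375]
ee_rot: [-0.0, 0.994, 0.113, -0.0]
contact_force: [-0.1, -0.9, 0.4]
width: 0.064
gripper_force: 0.0
```

```bash
python3 - <<'E'
from h import *
s=manip.get_state(); c=cams.get_calibration('wrist'); im=snap('wrist','w1.png')
print(s['clock'],s['position'],s['ee_rot'],s['contact_force'],s['width']); print(c)
c2=cams.get_calibration('wrist'); print(np.abs(np.array(c2['extrinsics'])-np.array(c['extrinsics'])).max())
import pickle; pickle.dump(c2,open('w1.pkl','wb'))
E
```

```text
1.35 [ 0.54167423 -0.08593073  0.33746998] [-6.25483604e-05  9.93564208e-01  1.13270050e-01 -2.37807616e-04] [-0.05829083 -0.91812303  0.40890897] 0.06396722528025323
{'fx': 328.1428617428583, 'fy': 328.1428617428583, 'cx': 275.8204540055057, 'cy': 204.47101377295022, 'extrinsics': array([[ 0.2256516 ,  0.92638267,  0.30149047,  0.61895047],
       [-0.97420733,  0.21495405,  0.06866466, -0.066815  ],
       [-0.00119684, -0.30920852,  0.95099351,  0.47770186],
       [ 0.        ,  0.        ,  0.        ,  1.        ]])}
0.006170503631020327
```

View pics/w1.png

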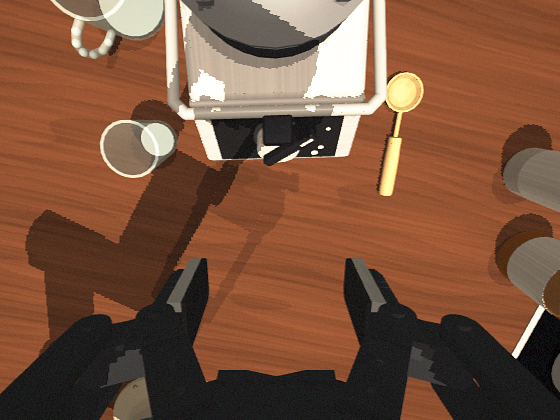

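The wrist view shows the crossbar from (175,108) to (385,104), the tab at (278,128) and the lever from (268,160) to (312,143). The panel's front corners are near (212,158) and (350,155). I'll retake the picture with the arm settled and enlarge it.

```bash
python3 - <<'E'
from h import *
import pickle
s=manip.get_state(); c=cams.get_calibration('wrist'); im=snap('wrist','w2.png'); pickle.dump(c,open('w2.pkl','wb'))
print(s['position'],s['qpos'])
cv2.imwrite('pics/w2c.png',cv2.resize(im[60:180,160:400],(800,400),interpolation=cv2.INTER_CUBIC))
E
```

```text
[ 0.54351727 -0.0801993   0.33728631] [-0.27791745  0.19614415  1.35792641  0.00713128  1.58781839  1.06194458]
```

View pics/w2c.png

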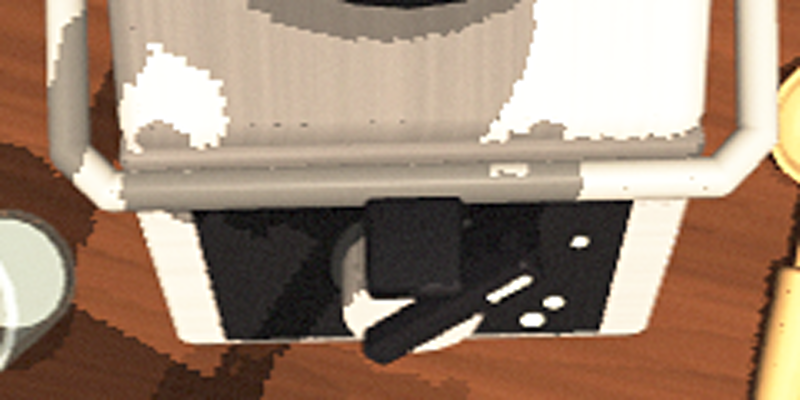

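The crop shows these points: panel lower corners (180,343) and (648,332), base top front corners (120,163) and (703,152), tab (370–460, 200–295), and the bar's centre line at about y 185 at x 415. I'll fit the pose from them.

```bash
cat > fit.py <<'E'
from h import *
import pickle
from scipy.optimize import least_squares
c=pickle.load(open('w2.pkl','rb'))
P=[((180,343),(-.175,.095,.04)),((648,332),(-.175,-.095,.04)),((120,160),(-.1,.095,.115)),((703,149),(-.1,-.095,.115)),
((415,183),('a',.135,0)),((415,295),('a',.168,0)),((575,181),('a',.135,-.05)),((255,187),('a',.135,.05))]
def W(t,p):
    if p[0]=='a': a=.2+t[3]; p=(.02-p[1]*np.cos(a),p[2],.1+p[1]*np.sin(a))
    C,S=np.cos(t[2]),np.sin(t[2]); return np.array([t[0]+p[0]*C-p[1]*S,t[1]+p[0]*S+p[1]*C,p[2]])
def r(t):
    o=[]
    for i,((u,v),p) in enumerate(P):
        a=np.array(proj(c,W(t,p)))-[160+u/3.333,60+v/3.333]
        if i in(6,7): a[0]=0
        o+=list(a)
    return np.array(o)
s=least_squares(r,[.713,-.048,.235,.1],loss='soft_l1'); t=s.x
if __name__=='__main__':
    print(t.round(4)); print(r(t).reshape(-1,2).round(1).tolist())
    ct=cams.get_calibration('top')
    for p,z in(((-.175,.095,.04),0),((-.175,-.095,.04),0),((.074,0,.29),0)):
        u,v=proj(ct,W(t,p)); print('top crop',round((u-200)*2.353),round((v-80)*2.353))
    st=manip.get_state(); print(st['position'],st['ee_rot'])
    for k in np.linspace(t[3],1.07,9): print('q %.2f'%k, W([*t[:3],k],('a',.158,0)).round(4))
E
python3 fit.py
```

```text
[ 0.7121 -0.0441  0.2513  0.1129]
[[-0.7, 1.2], [0.0, 1.9], [-1.5, -0.5], [3.0, -0.8], [-0.1, 0.2], [0.4, -0.0], [0.0, -0.2], [0.0, 0.0]]
top crop 162 361
top crop 294 325
top crop 184 123
[ 0.54207394 -0.0833242   0.33725874] [-1.43566084e-03  9.93236216e-01  1.16102362e-01  7.20698471e-06]
q 0.11 [ 0.5859 -0.0765  0.1486]
q 0.23 [ 0.5926 -0.0748  0.1662]
q 0.35 [ 0.6012 -0.0726  0.1829]
q 0.47 [ 0.6117 -0.0699  0.1983]
q 0.59 [ 0.624  -0.0667  0.2124]
q 0.71 [ 0.6377 -0.0632  0.2248]
q 0.83 [ 0.6528 -0.0593  0.2355]
q 0.95 [ 0.669  -0.0552  0.2442]
q 1.07 [ 0.6862 -0.0508  0.2509]
```

Emit:
step_arm(
  increments=[
    {"dp":[0.23,0.05,0],"yaw":0.12,"grip":0.75},
    {"dp":[0,0,-0.2],"yaw":0,"grip":0.75},
    {"dp":[0,0,-0.2],"yaw":0,"grip":0.75},
    {"dp":[0,0,-0.2],"yaw":0,"grip":0.75},
    {"dp":[0,0,0],"yaw":0,"grip":0.75},
  ],
)

```text
clock: 2.08
position: [0.5839, -0.0777, 0.2146]
ee_rot: [-0.001, 0.993, 0.122, -0.004]
contact_force: [-0.7, 0.6, 0.4]
width: 0.0641
gripper_force: 0.0
```

```bash
python3 - <<'E'
from fit import *
import pickle
s=manip.get_state(); c=cams.get_calibration('wrist'); im=snap('wrist','w3.png')
print(s['position'],2*np.arctan2(s['ee_rot'][2],s['ee_rot'][1]),s['contact_force'])
print('pred tab ends',[proj(c,W(t,('a',R,y))) for R,y in((.141,.015),(.141,-.015),(.168,.015),(.168,-.015))])
E
```

```text
[ 0.58391977 -0.07771208  0.21457768] 0.24476128529094365 [-0.66865355  0.56814184  0.39190243]
pred tab ends [(np.float64(254.73525965779422), np.float64(193.25584133374403)), (np.float64(299.5425590507184), np.float64(193.05630315938905)), (np.float64(254.9305272624922), np.float64(233.5327054566282)), (np.float64(299.6903567419048), np.float64(233.36743743649646))]
```

View pics/w3.png

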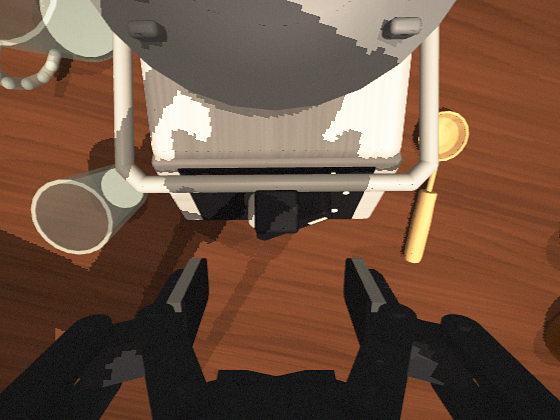

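The tab shows at (255–299, 191–233), as predicted, and it is centred between the fingers. Next I lower and close.

Emit:
step_arm(
  increments=[
    {"dp":[0.005,0,-0.15],"yaw":0,"grip":0.75},
    {"dp":[0,0,-0.125],"yaw":0,"grip":0.75},
    {"dp":[0,0,0],"yaw":0,"grip":0.2},
    {"dp":[0,0,0],"yaw":0,"grip":0.2},
    {"dp":[0,0,0],"yaw":0,"grip":0.2},
  ],
  squeeze=40,
)

```text
clock: 2.75
position: [0.5889, -0.0779, 0.165]
ee_rot: [0.001, 0.992, 0.122, 0.002]
contact_force: [0.2, 0.4, 0.2]
width: 0.0169
gripper_force: 0.0
```

```bash
python3 - <<'E'
from fit import *
s=manip.get_state(); c=cams.get_calibration('wrist'); im=snap('wrist','w4.png')
print(s['position'],s['width'],s['contact_force'],s['gripper_force'])
print('pred tab ends',[np.round(proj(c,W(t,('a',R,y)))) for R,y in((.141,.015),(.141,-.015),(.168,.015),(.168,-.015))])
E
```

```text
[ 0.58887606 -0.0779331   0.16501117] 0.016874058229487707 [0.17288337 0.39358633 0.1684873 ] 0.0
pred tab ends [array([246., 229.]), array([302., 228.]), array([246., 279.]), array([303., 279.])]
```

View pics/w4.png

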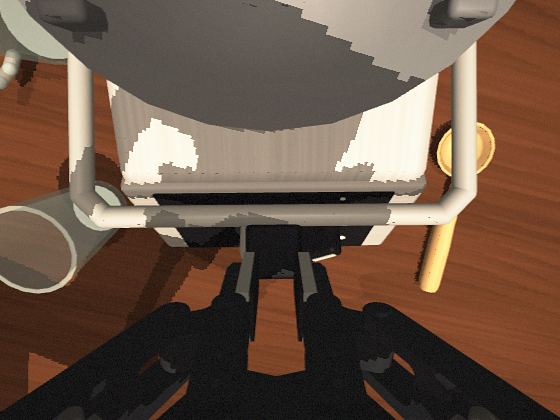

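The tab is at (246–302, 225–279) and the fingertips at rows 253 and up. The question is whether the pads are above the tab or beside it, so I'll project the expected pad corners.

```bash
python3 - <<'E'
from h import *
from scipy.spatial.transform import Rotation as R
s=manip.get_state(); c=cams.get_calibration('wrist'); q=s['ee_rot']; M=R.from_quat([q[1],q[2],q[3],q[0]]).as_matrix()
for w in(.0085,.015):
  for z in(.025,.006,-.02):
    print(w,z,[np.round(proj(c,s['position']+M@[x,y,z])).tolist() for x in(.011,-.011) for y in(w,-w)])
E
```

```text
0.0085 0.025 [[294.0, 231.0], [263.0, 231.0], [293.0, 267.0], [263.0, 267.0]]
0.0085 0.006 [[296.0, 245.0], [261.0, 245.0], [295.0, 285.0], [262.0, 285.0]]
0.0085 -0.02 [[300.0, 272.0], [258.0, 272.0], [298.0, 317.0], [259.0, 317.0]]
0.015 0.025 [[306.0, 231.0], [251.0, 230.0], [305.0, 267.0], [252.0, 267.0]]
0.015 0.006 [[309.0, 245.0], [248.0, 245.0], [308.0, 285.0], [249.0, 285.0]]
0.015 -0.02 [[315.0, 272.0], [243.0, 272.0], [313.0, 317.0], [244.0, 317.0]]
```

The fingers closed freely, so the tips must still be above the tab. I'll open to about 43 mm, go 12 mm lower and close again, watching the force.

Emit:
step_arm(
  increments=[
    {"dp":[0,0,0],"yaw":0,"grip":0.5},
    {"dp":[0,0,0],"yaw":0,"grip":0.5},
    {"dp":[0,0,-0.03],"yaw":0,"grip":0.5},
    {"dp":[0,0,-0.03],"yaw":0,"grip":0.5},
    {"dp":[0,0,0],"yaw":0,"grip":0.5},
  ],
)

```text
clock: 3.42
position: [0.5871, -0.0774, 0.15]
ee_rot: [-0.0, 0.992, 0.122, -0.001]
contact_force: [-0.7, -0.8, -0.3]
width: 0.0429
gripper_force: 0.0
```

Emit:
step_arm(
  increments=[
    {"dp":[0,0,0],"yaw":0,"grip":0.2},
    {"dp":[0,0,0],"yaw":0,"grip":0.2},
    {"dp":[0,0,0],"yaw":0,"grip":0.2},
  ],
)

```text
clock: 3.8
position: [0.5874, -0.0771, 0.1509]
ee_rot: [-0.0, 0.992, 0.122, -0.0]
contact_force: [-1.4, 1.6, -0.7]
width: 0.0268
gripper_force: 39.4
```

Gripped: 39 N at 27 mm. Now I follow the arc.

Emit:
step_arm(
  increments=[
    {"dp":[0.034,0.009,0.088],"yaw":0,"grip":0.2},
    {"dp":[0.043,0.011,0.084],"yaw":0,"grip":0.2},
    {"dp":[0.053,0.014,0.077],"yaw":0,"grip":0.2},
    {"dp":[0.062,0.016,0.071],"yaw":0,"grip":0.2},
  ],
  squeeze=50,
)

```text
clock: 4.3
position: [0.6237, -0.0677, 0.2132]
ee_rot: [-0.0, 0.992, 0.122, -0.004]
contact_force: [-2.1, 0.4, -8.8]
width: 0.024
gripper_force: 49.4
```

Emit:
step_arm(
  increments=[
    {"dp":[0.069,0.018,0.062],"yaw":0,"grip":0.2},
    {"dp":[0.076,0.02,0.054],"yaw":0,"grip":0.2},
    {"dp":[0.081,0.021,0.044],"yaw":0,"grip":0.2},
    {"dp":[0.086,0.022,0.034],"yaw":0,"grip":0.2},
    {"dp":[0.02,0.005,0.0],"yaw":0,"grip":0.2},
  ],
)

```text
clock: 4.92
position: [0.6933, -0.0497, 0.2568]
ee_rot: [0.0, 0.992, 0.123, 0.001]
contact_force: [-3.4, 1.8, 12.2]
width: 0.0235
gripper_force: 49.9
```

```bash
python3 - <<'E'
from fit import *
s=manip.get_state(); c=cams.get_calibration('wrist'); im=snap('wrist','w5.png')
sd=snap('side','s5.png')
print(s['position'],s['width'],s['contact_force'],s['gripper_force'])
cs=cams.get_calibration('side'); th=[*t[:3],1.07]; t0=[*t[:3],.113]
print([np.round(proj(c,W(th,('a',R,y)))) for R,y in((.135,.06),(.135,-.06),(.168,0))])
print('side home',[np.round(proj(cs,W(th,('a',R,y)))) for R,y in((.135,.1),(.135,-.1),(.168,0))])
o=np.zeros((420,800,3),np.uint8); o[:,:560]=im; o[:240,560:]=cv2.resize(sd[160:280,260:380],(240,240)); cv2.imwrite('pics/v5.png',o)
E
```

```text
[ 0.6932854  -0.04970322  0.25675663] 0.023534753320615925 [-3.36341879  1.80314864 12.2074144 ] 49.85400438308716
[array([170., 248.]), array([384., 247.]), array([277., 294.])]
side home [array([294., 185.]), array([332., 212.]), array([311., 193.])]
```

View pics/v5.png

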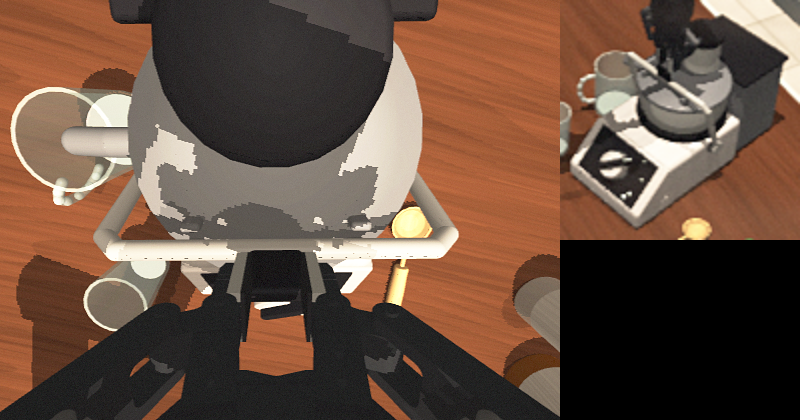

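The bar lies at row 248, where home is predicted. I'll nudge it further home, then open and lift off.

Emit:
step_arm(
  increments=[
    {"dp":[0.035,0.009,0.0],"yaw":0,"grip":0.2},
    {"dp":[0.025,0.006,0.0],"yaw":0,"grip":0.2},
    {"dp":[0,0,0],"yaw":0,"grip":0.2},
  ],
)

```text
clock: 5.4
position: [0.6972, -0.0488, 0.2572]
ee_rot: [0.001, 0.993, 0.122, -0.007]
contact_force: [-18.2, -1.5, 16.7]
width: 0.0233
gripper_force: 48.2
```

Emit:
step_arm(
  increments=[
    {"dp":[-0.06,-0.015,0],"yaw":0,"grip":0.6},
    {"dp":[0,0,0],"yaw":0,"grip":0.6},
    {"dp":[0,0,0],"yaw":0,"grip":0.6},
    {"dp":[0,0,0.15],"yaw":0,"grip":0.6},
    {"dp":[0,0,0.25],"yaw":0,"grip":0.6},
  ],
)

```text
clock: 6.02
position: [0.6924, -0.0502, 0.3317]
ee_rot: [-0.001, 0.992, 0.122, -0.002]
contact_force: [0.9, 0.9, -0.0]
width: 0.0513
gripper_force: 0.0
```

The stop was reached at 18 N. To keep the camera clear of the lid at the dial, I turn the tool half round while moving out in front, with the gripper shut.

Emit:
step_arm(
  increments=[
    {"dp":[-0.2,-0.04,0.03],"yaw":0,"grip":0},
    {"dp":[-0.25,-0.05,0],"yaw":1,"grip":0},
    {"dp":[-0.25,-0.05,0],"yaw":1,"grip":0},
    {"dp":[-0.25,-0.05,0],"yaw":1,"grip":0},
    {"dp":[-0.25,-0.06,0],"yaw":1,"grip":0},
  ],
)

```text
clock: 6.65
position: [0.4516, -0.1007, 0.3396]
ee_rot: [0.0, 0.911, 0.413, 0.0]
contact_force: [0.4, -1.1, 0.1]
width: 0.0002
gripper_force: 0.0
```

Emit:
step_arm(
  increments=[
    {"dp":[0,0,-0.1],"yaw":1,"grip":0},
    {"dp":[0,0,-0.1],"yaw":1,"grip":0},
    {"dp":[0,0,-0.1],"yaw":1,"grip":0},
    {"dp":[0,0,-0.1],"yaw":1,"grip":0},
    {"dp":[0,0,-0.1],"yaw":1,"grip":0},
  ],
)

```text
clock: 7.28
position: [0.4532, -0.1005, 0.2391]
ee_rot: [0.0, 0.697, 0.717, 0.0]
contact_force: [-0.4, 0.0, 0.0]
width: 0.0002
gripper_force: 0.0
```

Emit:
step_arm(
  increments=[
    {"dp":[0,0,-0.1],"yaw":1,"grip":0},
    {"dp":[0,0,-0.1],"yaw":1,"grip":0},
    {"dp":[0,0,-0.1],"yaw":1,"grip":0},
    {"dp":[0,0,-0.1],"yaw":1,"grip":0},
    {"dp":[0,0,-0.1],"yaw":1,"grip":0},
  ],
)

```text
clock: 7.9
position: [0.4533, -0.1005, 0.1391]
ee_rot: [0.0, 0.385, 0.923, 0.0]
contact_force: [-0.9, -0.7, 0.4]
width: -0.0003
gripper_force: 0.0
```

Emit:
step_arm(
  increments=[
    {"dp":[0,0,-0.1],"yaw":1,"grip":0},
    {"dp":[0,0,-0.1],"yaw":1,"grip":0},
    {"dp":[0,0,-0.1],"yaw":1,"grip":0},
    {"dp":[0,0,-0.1],"yaw":1,"grip":0},
    {"dp":[0,0,0],"yaw":1,"grip":0},
  ],
)

```text
clock: 8.52
position: [0.4521, -0.1001, 0.0581]
ee_rot: [-0.001, 0.021, 1.0, 0.001]
contact_force: [-1.0, 0.5, 0.0]
width: -0.0
gripper_force: 0.0
```

Emit:
step_arm(
  increments=[
    {"dp":[0,0,-0.06],"yaw":1,"grip":0},
    {"dp":[0,0,-0.04],"yaw":0.95,"grip":0},
    {"dp":[0,0,-0.03],"yaw":0,"grip":0},
    {"dp":[0,0,0],"yaw":0,"grip":0},
  ],
)

```text
clock: 9.02
position: [0.4526, -0.1003, 0.0333]
ee_rot: [-0.0, -0.122, 0.993, 0.0]
contact_force: [-0.4, -0.2, 0.4]
width: 0.0
gripper_force: 0.0
```

Emit:
step_arm(
  increments=[
    {"dp":[0,0,-0.02],"yaw":0,"grip":0},
    {"dp":[0,0,-0.01],"yaw":0,"grip":0},
  ],
)

```text
clock: 9.28
position: [0.4526, -0.1004, 0.0278]
ee_rot: [0.0, -0.123, 0.992, -0.0]
contact_force: [-0.9, -0.5, 1.2]
width: 0.0
gripper_force: 0.0
```

Emit:
step_arm(
  increments=[
    {"dp":[0,0,-0.015],"yaw":0,"grip":0},
    {"dp":[0,0,0],"yaw":0,"grip":0},
  ],
)

```text
clock: 9.52
position: [0.4523, -0.1003, 0.0247]
ee_rot: [-0.0, -0.123, 0.992, 0.0]
contact_force: [-0.0, 0.2, 0.2]
width: 0.0005
gripper_force: 0.0
```

Emit:
step_arm(
  increments=[
    {"dp":[0,0,-0.015],"yaw":0,"grip":0},
    {"dp":[0,0,-0.01],"yaw":0,"grip":0},
    {"dp":[0,0,0],"yaw":0,"grip":0},
  ],
)

```text
clock: 9.9
position: [0.4524, -0.1003, 0.0196]
ee_rot: [-0.0, -0.123, 0.992, 0.0]
contact_force: [-0.0, 0.8, -0.6]
width: -0.0002
gripper_force: 0.0
```

Emit:
step_arm(
  increments=[
    {"dp":[0,0,-0.015],"yaw":0,"grip":0},
    {"dp":[0,0,-0.01],"yaw":0,"grip":0},
    {"dp":[0,0,0],"yaw":0,"grip":0},
  ],
)

```text
clock: 10.28
position: [0.4523, -0.1003, 0.0146]
ee_rot: [-0.0, -0.123, 0.992, 0.0]
contact_force: [-0.5, -0.0, -0.8]
width: -0.0001
gripper_force: 0.0
```

Emit:
step_arm(
  increments=[
    {"dp":[0,0,-0.015],"yaw":0,"grip":0},
    {"dp":[0,0,0],"yaw":0,"grip":0},
  ],
)

```text
clock: 10.52
position: [0.4524, -0.1003, 0.0116]
ee_rot: [-0.0, -0.123, 0.992, 0.0]
contact_force: [1.0, -1.0, 0.6]
width: -0.0
gripper_force: 0.0
```

Emit:
step_arm(
  increments=[
    {"dp":[0,0,-0.015],"yaw":0,"grip":0},
    {"dp":[0,0,0],"yaw":0,"grip":0},
  ],
)

```text
clock: 10.78
position: [0.4523, -0.1003, 0.0086]
ee_rot: [-0.0, -0.123, 0.992, 0.0]
contact_force: [1.0, 1.1, -0.7]
width: 0.0002
gripper_force: 0.0
```

No contact yet, though the tips should have touched 16 mm higher. I'll look at this from two cameras in one picture.

```bash
python3 - <<'E'
from fit import *
from scipy.spatial.transform import Rotation as R
import pickle
s=manip.get_state(); c=cams.get_calibration('wrist'); im=snap('wrist','w6.png'); pickle.dump((s,c),open('w6.pkl','wb'))
sd=snap('side','s6.png'); cs=cams.get_calibration('side')
q=s['ee_rot']; M=R.from_quat([q[1],q[2],q[3],q[0]]).as_matrix(); p=s['position']
u,v=proj(cs,p); print('side TCP',u,v,'tip',proj(cs,p+M@[0,0,.025])); u,v=int(u),int(v)
print('wrist tip: z25,z0,z-20',[np.round(proj(c,p+M@[x,0,z])).tolist() for z in(.025,0,-.02) for x in(.011,-.011)])
print('crop',u-60,v-100, 'qpos',s['qpos'])
print('table under TCP wrist',proj(c,[p[0],p[1],0]))
a=cv2.resize(sd[v-100:v+50,u-60:u+60],(400,500),interpolation=cv2.INTER_CUBIC)
b=cv2.resize(im[120:420,160:400],(400,500),interpolation=cv2.INTER_CUBIC)
cv2.imwrite('pics/v6.png',np.hstack([a,b]))
E
```

```text
side TCP 260.09851978755455 269.6808519606855 tip (np.float64(260.2251971883326), np.float64(273.9021288072211))
wrist tip: z25,z0,z-20 [[273.0, 229.0], [273.0, 266.0], [273.0, 250.0], [273.0, 290.0], [272.0, 271.0], [272.0, 316.0]]
crop 200 169 qpos [-3.68603376e-01  3.60140889e-01  2.04984625e+00  1.34317720e-04
  7.32133588e-01 -2.18573388e+00]
table under TCP wrist (np.float64(272.91723845095873), np.float64(261.8654319528122))
```

View pics/v6.png

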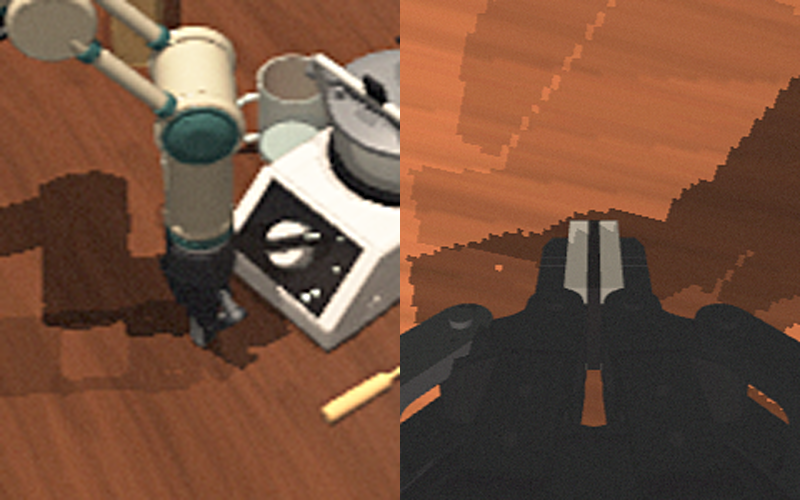

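The fingers are shut and the tips' front edge is at wrist row 252. That puts the real tips level with the reported TCP, not 25 mm ahead of it. I'll confirm by touching the worktop.

Emit:
step_arm(
  increments=[
    {"dp":[0,0,-0.015],"yaw":0,"grip":0},
    {"dp":[0,0,0],"yaw":0,"grip":0},
  ],
)

```text
clock: 11.12
position: [0.4523, -0.1003, 0.0056]
ee_rot: [-0.0, -0.123, 0.992, 0.0]
contact_force: [-0.3, -0.2, 0.2]
width: -0.0
gripper_force: 0.0
```

Emit:
step_arm(
  increments=[
    {"dp":[0,0,-0.015],"yaw":0,"grip":0},
    {"dp":[0,0,0],"yaw":0,"grip":0},
  ],
)

```text
clock: 11.38
position: [0.4523, -0.1003, 0.0026]
ee_rot: [-0.0, -0.123, 0.992, 0.0]
contact_force: [0.0, -0.2, -0.0]
width: 0.0002
gripper_force: 0.0
```

Emit:
step_arm(
  increments=[
    {"dp":[0,0,-0.02],"yaw":0,"grip":0},
    {"dp":[0,0,0],"yaw":0,"grip":0},
  ],
)

```text
clock: 11.62
position: [0.4528, -0.1005, 0.0007]
ee_rot: [0.0, -0.123, 0.992, -0.0]
contact_force: [-3.4, 1.8, 20.7]
width: -0.0001
gripper_force: 10.0
```

Contact came at TCP z of about 0.001, so the tips are level with the TCP and the shut pair is about 14 × 22 mm. The stiffness is about 10 N/mm. Next I plan the dial push.

```bash
cat > dial.py <<'E'
from fit import *
def tip(q,clr=0,n=.021):
    b=.75-q; L=np.array([np.cos(b),np.sin(b)]); N=np.array([-np.sin(b),np.cos(b)])
    r,s=(.041-.007*b/.75)*L+(.006+.007*abs(np.sin(b))+clr)*N
    k=.70711; return W(t,(-.1375+k*(s-n)+.011,-r,.0775+k*(s+n)))
if __name__=='__main__':
    p=manip.get_state()['position']; print(p)
    A=tip(0,.008); print('appr',A.round(4),((A-p)/.2).round(3))
    prev=A
    for q in np.arange(0,1.6,.1):
        x=tip(q); print('%.1f'%q,x.round(4),((x-prev)/.2).round(3)); prev=x
    # locking arm check by bar mask column scan in w6 is not visible; print expected top pixels
    ct=cams.get_calibration('top'); print([np.round(proj(ct,W([*t[:3],k],('a',.135,y)))) for k in(1.07,.8) for y in(.08,-.08)])
E
python3 dial.py
```

```text
[ 0.45283446 -0.10046715  0.00066302]
appr [ 0.6035 -0.0845  0.1184] [0.753 0.08  0.589]
0.0 [ 0.6009 -0.0908  0.1143] [-0.013 -0.032 -0.021]
0.1 [ 0.6007 -0.095   0.1131] [-0.001 -0.021 -0.006]
0.2 [ 0.6001 -0.0992  0.1114] [-0.003 -0.021 -0.008]
0.3 [ 0.599  -0.1033  0.1094] [-0.005 -0.02  -0.01 ]
0.4 [ 0.5976 -0.1071  0.1071] [-0.007 -0.019 -0.012]
0.5 [ 0.5958 -0.1107  0.1044] [-0.009 -0.018 -0.013]
0.6 [ 0.5935 -0.1139  0.1015] [-0.011 -0.016 -0.015]
0.7 [ 0.5909 -0.1167  0.0983] [-0.013 -0.014 -0.016]
0.8 [ 0.5885 -0.1189  0.0954] [-0.012 -0.011 -0.014]
0.9 [ 0.5863 -0.1208  0.0928] [-0.011 -0.009 -0.013]
1.0 [ 0.5839 -0.1223  0.0901] [-0.012 -0.008 -0.014]
1.1 [ 0.5813 -0.1236  0.0872] [-0.013 -0.006 -0.014]
1.2 [ 0.5784 -0.1245  0.0842] [-0.014 -0.005 -0.015]
1.3 [ 0.5754 -0.125   0.0811] [-0.015 -0.003 -0.015]
1.4 [ 0.5722 -0.1251  0.078 ] [-0.016 -0.    -0.016]
1.5 [ 0.5688 -0.1247  0.0748] [-0.017  0.002 -0.016]
[array([260., 176.]), array([313., 162.]), array([263., 188.]), array([316., 174.])]
```

Emit:
step_arm(
  increments=[
    {"dp":[0,0,0.28],"yaw":0,"grip":0},
    {"dp":[0,0,0.28],"yaw":0,"grip":0},
    {"dp":[0,0,0.24],"yaw":0,"grip":0},
    {"dp":[0.25,0.03,0],"yaw":0,"grip":0},
    {"dp":[0.25,0.03,0],"yaw":0,"grip":0},
  ],
)

```text
clock: 12.25
position: [0.5539, -0.0885, 0.1603]
ee_rot: [0.001, -0.123, 0.992, -0.001]
contact_force: [0.6, -0.9, 0.3]
width: 0.0
gripper_force: 0.0
```

Emit:
step_arm(
  increments=[
    {"dp":[0.25,0.02,0],"yaw":0,"grip":0},
    {"dp":[0,0,0],"yaw":0,"grip":0},
    {"dp":[0,0,-0.06],"yaw":0,"grip":0},
    {"dp":[0,0,0],"yaw":0,"grip":0},
  ],
)

```text
clock: 12.75
position: [0.6, -0.0841, 0.1452]
ee_rot: [-0.002, -0.123, 0.992, 0.001]
contact_force: [-0.4, -0.6, 1.3]
width: 0.0
gripper_force: 0.0
```

```bash
python3 - <<'E'
from dial import *
s=manip.get_state(); c=cams.get_calibration('wrist'); im=snap('wrist','w7.png'); tp=snap('top','t7.png')
p=s['position']; print(p,s['contact_force'],((tip(0,.008)-p)/.2).round(3))
k=.70711
def D(r,u,n): return W(t,(-.1375+k*(u-n),-r,.0775+k*(u+n)))
for n,(r,u) in dict(axis=(0,0),end=(.053*.7317,.053*.6816),tail=(-.021*.7317,-.021*.6816)).items(): print(n,np.round(proj(c,D(r,u,.036))))
a=cv2.resize(im[150:400,140:440],(480,400)); b=cv2.resize(tp[110:250,230:342],(320,400),interpolation=cv2.INTER_CUBIC)
cv2.imwrite('pics/v7.png',np.hstack([a,b]))
E
```

```text
[ 0.59997018 -0.08409196  0.14519048] [-0.38710076 -0.62367421  1.26242023] [ 0.018 -0.002 -0.134]
axis [292. 163.]
end [218. 222.]
tail [318. 142.]
```

View pics/v7.png

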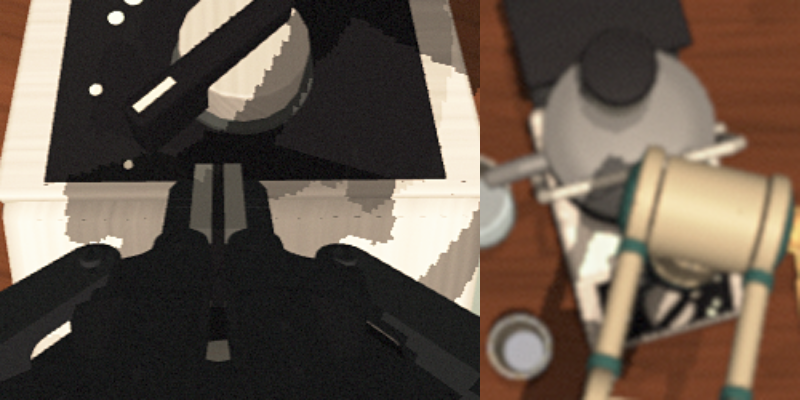

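The top view shows the locking bar from about (253,176) to (323,160), matching the home prediction, so the locking arm is home. In the wrist view the lever end is near (231,219) and the fingertips sit beside its upper face. Now I descend.

Emit:
step_arm(
  increments=[
    {"dp":[0.015,0,-0.06],"yaw":0,"grip":0},
    {"dp":[0,0,-0.04],"yaw":0,"grip":0},
    {"dp":[0,0,-0.03],"yaw":0,"grip":0},
    {"dp":[0,0,0],"yaw":0,"grip":0},
  ],
)

```text
clock: 13.35
position: [0.605, -0.0842, 0.12]
ee_rot: [-0.001, -0.123, 0.992, 0.0]
contact_force: [0.1, -0.6, 0.6]
width: 0.0
gripper_force: 0.0
```

Emit:
step_arm(
  increments=[
    {"dp":[-0.02,-0.033,-0.027],"yaw":0,"grip":0},
    {"dp":[-0.001,-0.021,-0.006],"yaw":0,"grip":0},
    {"dp":[-0.003,-0.021,-0.008],"yaw":0,"grip":0},
    {"dp":[-0.005,-0.02,-0.01],"yaw":0,"grip":0},
  ],
)

```text
clock: 13.85
position: [0.5991, -0.1005, 0.1107]
ee_rot: [-0.0, -0.122, 0.993, 0.003]
contact_force: [-1.0, 9.4, 4.2]
width: -0.0001
gripper_force: 4.0
```

Contact is as expected: 10 N against the push. Continuing.

Emit:
step_arm(
  increments=[
    {"dp":[-0.007,-0.019,-0.012],"yaw":0,"grip":0},
    {"dp":[-0.009,-0.018,-0.013],"yaw":0,"grip":0},
    {"dp":[-0.011,-0.016,-0.015],"yaw":0,"grip":0},
    {"dp":[-0.013,-0.014,-0.016],"yaw":0,"grip":0},
    {"dp":[-0.012,-0.011,-0.014],"yaw":0,"grip":0},
  ],
)

```text
clock: 14.48
position: [0.5903, -0.1184, 0.0974]
ee_rot: [0.002, -0.122, 0.992, 0.001]
contact_force: [1.5, 5.6, 7.2]
width: 0.0
gripper_force: 3.7
```

Emit:
step_arm(
  increments=[
    {"dp":[-0.011,-0.009,-0.013],"yaw":0,"grip":0},
    {"dp":[-0.012,-0.008,-0.014],"yaw":0,"grip":0},
    {"dp":[-0.013,-0.006,-0.014],"yaw":0,"grip":0},
    {"dp":[0,0,0],"yaw":0,"grip":0},
  ],
)

```text
clock: 14.98
position: [0.5812, -0.124, 0.0881]
ee_rot: [-0.001, -0.123, 0.992, -0.0]
contact_force: [0.5, 0.2, 0.1]
width: 0.0001
gripper_force: 0.0
```

Emit:
step_arm(
  increments=[
    {"dp":[-0.014,-0.005,-0.015],"yaw":0,"grip":0},
    {"dp":[-0.015,-0.003,-0.015],"yaw":0,"grip":0},
    {"dp":[-0.012,0,-0.012],"yaw":0,"grip":0},
    {"dp":[0,0,0],"yaw":0,"grip":0},
  ],
)

```text
clock: 15.48
position: [0.5761, -0.1256, 0.0813]
ee_rot: [0.003, -0.123, 0.992, -0.001]
contact_force: [4.1, 0.7, 6.5]
width: 0.0003
gripper_force: 2.9
```

Emit:
step_arm(
  increments=[
    {"dp":[-0.009,0,-0.009],"yaw":0,"grip":0},
    {"dp":[-0.009,0.001,-0.008],"yaw":0,"grip":0},
    {"dp":[0,0,0],"yaw":0,"grip":0},
    {"dp":[0,0,0],"yaw":0,"grip":0},
  ],
)

```text
clock: 15.98
position: [0.5746, -0.1258, 0.0792]
ee_rot: [0.005, -0.122, 0.992, -0.002]
contact_force: [4.7, 1.1, 9.8]
width: -0.0002
gripper_force: 4.3
```

Emit:
step_arm(
  increments=[
    {"dp":[-0.012,0.001,-0.011],"yaw":0,"grip":0},
    {"dp":[-0.012,0.001,-0.011],"yaw":0,"grip":0},
    {"dp":[0,0,0],"yaw":0,"grip":0},
    {"dp":[0,0,0],"yaw":0,"grip":0},
  ],
)

```text
clock: 16.48
position: [0.5707, -0.1257, 0.075]
ee_rot: [0.006, -0.122, 0.992, -0.002]
contact_force: [6.4, 1.3, 8.6]
width: -0.0001
gripper_force: 4.4
```

Emit:
step_arm(
  increments=[
    {"dp":[-0.012,0.002,-0.011],"yaw":0,"grip":0},
    {"dp":[0,0,0],"yaw":0,"grip":0},
    {"dp":[0,0,0],"yaw":0,"grip":0},
  ],
)

```text
clock: 16.85
position: [0.5705, -0.1263, 0.0741]
ee_rot: [0.008, -0.122, 0.992, -0.003]
contact_force: [8.4, -0.3, 11.7]
width: -0.0001
gripper_force: 6.2
```

Emit:
step_arm(
  increments=[
    {"dp":[-0.012,0.002,-0.011],"yaw":0,"grip":0},
    {"dp":[0,0,0],"yaw":0,"grip":0},
    {"dp":[0,0,0],"yaw":0,"grip":0},
  ],
)

```text
clock: 17.23
position: [0.5705, -0.1266, 0.0734]
ee_rot: [0.011, -0.122, 0.992, -0.004]
contact_force: [10.3, 0.4, 15.4]
width: 0.0001
gripper_force: 8.1
```

```bash
python3 - <<'E'
from dial import *
s=manip.get_state(); p=s['position']; print(p,s['contact_force'],s['moment'])
c=cams.get_calibration('wrist'); im=snap('wrist','w8.png'); k=.70711
# lever's white stripe vs dots: bright blobs on the black panel
g=cv2.cvtColor(im,cv2.COLOR_BGR2GRAY); m=(g>170).astype(np.uint8)
n,l,st,ce=cv2.connectedComponentsWithStats(m)
print([(st[i].tolist(),ce[i].round().tolist()) for i in range(1,n) if 8<st[i,4]<900 and st[i,1]<300])
def D(r,u,n): return W(t,(-.1375+k*(u-n),-r,.0775+k*(u+n)))
for q in(1.16,1.42):
    b=.75-q; print(q,[np.round(proj(c,D(R*np.cos(b),R*np.sin(b),.036))).tolist() for R in(0,.03,.053)])
E
```

```text
[ 0.57053114 -0.1266136   0.07341017] [10.27568399  0.43769967 15.43448281] [ 7.18639936e-04 -1.58757079e+00  2.93731836e-02]
[([304, 211, 12, 5, 51], [310.0, 213.0]), ([354, 211, 78, 10, 602], [392.0, 216.0]), ([284, 222, 32, 23, 246], [299.0, 233.0]), ([558, 228, 2, 20, 34], [559.0, 238.0]), ([263, 231, 13, 11, 105], [269.0, 236.0])]
1.16 [[386.0, 298.0], [314.0, 268.0], [262.0, 246.0]]
1.42 [[386.0, 298.0], [323.0, 252.0], [279.0, 220.0]]
```

The lever stripe spans (284–316, 222–245) with slope 0.72. The third position predicts 0.73 and speed 2 predicts 0.42, so the lever is on boost. The tool has stopped moving and the force is rising, so it is against the end stop. I'll check that it holds steady for a moment, then hand in.

Emit:
step_arm(
  increments=[
    {"dp":[0,0,0],"yaw":0,"grip":0},
    {"dp":[0,0,0],"yaw":0,"grip":0},
    {"dp":[0,0,0],"yaw":0,"grip":0},
    {"dp":[0,0,0],"yaw":0,"grip":0},
    {"dp":[0,0,0],"yaw":0,"grip":0},
  ],
)

```text
clock: 17.9
position: [0.5706, -0.1266, 0.0734]
ee_rot: [0.011, -0.122, 0.992, -0.004]
contact_force: [9.6, -1.3, 17.0]
width: -0.0001
gripper_force: 8.1
```

```bash
python3 -c "
from rig import ticket; print(ticket.sign_off())"
```

```text
the job is handed in; nothing more can be done
None
```

The locking arm is home over the lid and I handed the job in at about 18 s with the dial lever held steadily against its stop in the third (boost) position; nothing else on the worktop was touched.

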